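# Open the control desk guard and set the feed slider

## Robot

A 6-joint arm with a two-finger parallel gripper is mounted at the origin on the work surface. World frame = base frame: x ahead of the robot, y to its left, z up, the work surface at z = 0. Lengths are in m, angles in degrees, forces in N, time in s.
With the tool pointing down it reaches from about 0.375 to 0.9 m from the base axis. Payload 3.1 kg.
Tool frame: the origin (TCP) lies at the very end of the fingers, on their centre line; the grasp point (between the pads) lies 19 mm behind it; z points along the fingers, y is the line along which they close (so a half turn about z gives the same grasp; the last joint's range is limited). The gripper opens to 87 mm and grips with 3 to 60 N. Pads are 19 mm wide; open, the fingers measure 117 mm over their backs; the gripper's body (75 mm by 190 mm) begins 51 mm behind the grasp point.
Start: joints at [66.377, 30.224, 82.088, -0, 67.689, -10.227], TCP at [0.145, 0.608, 0.223] pointing down, gripper open.
Joint ranges: [-176.69, 176.69], [-43.24, 126.21], [12.49, 139.97], [-82, 262], [0, 151.66], [-163.58, 163.58]. Speed limits (degrees/s): [159.86, 159.86, 180, 180, 180, 180].

## Interface

Orientations are given as a 3x3 rotation matrix whose columns are the frame's x, y, z axes.
In Python, from rig import * gives the robot as it stands.
- The arm moves only by the tool jog_arm, never from a script. Its arguments are lists of equal length, an entry for each row: "delta_pos": the shift along the world's x, y, z in cm, a list of three; "turn": the turn about the world's z in degrees; "grip": the closure, from 0 (fully open) to 1 (shut). In form: {"delta_pos": [[x, y, z], ...], "turn": [turn, ...], "grip": [grip, ...]}. A call has 1 to 12 rows; each row is the pose to reach, as a shift and turn from the pose commanded when the call began; what a row does not reach only later rows make up. A row lasts 1/8 s, in which the tool goes at most 62.5 mm and 10.7 degrees, less where a joint would pass 70% of its speed; a pose out of reach is approached as far as the arm can. A call with a gripper value outside its range is refused whole. The fingers move at their own pace and stop on an object; the grip force is fixed at half the most. Time passes only in rows, so rows that repeat a pose let the fingers close. It gives the time, the measured TCP pose, the force, the opening and the grip force at its end, in the units of the state.
- read_state(): the state, without advancing time (a new reading comes with each control period).
- capture(name): name is "scene" or "top" or "wrist"; returns a dict with "color" (480x640x3 uint8, blue, green, red), "fovy" (degrees; the focal length in pixels is half the picture's height over the tangent of half this angle, whatever the lens; pixels are square), "cx", "cy" (the principal point, pixels), "camera_from_world" (4x4, takes a point from world to camera coordinates). Camera axes: x right, y up, looking along -z (the intrinsics and any distortion apply to the point x, -y, -z); pixel columns grow to the right and rows downward; lengths in m; the calibration is good to about 2 mm. A picture is of the moment at which its call begins. There is no depth.
- hand_in(): hands the job in; it is judged then, once.
The state is a dict: "time_s": time; "joint_positions": joint angles; "qvel": joint speeds; "tau": joint torques, N m; "position": TCP position; "tcp_rot": TCP orientation; "force": force on the tool from outside, world axes, zero at the start; "moment": the same for the moment, N m; "opening": opening from 0.0 (shut) to 1.0 (fully open); "grasp_force": force on a finger pad.
Only numpy, scipy, OpenCV 4.12 (cv2) and the standard library are available. Lean on these libraries where they do the work, as an engineer would, in place of code of your own. Each camera call takes 0.05 s, during which the arm holds its last target. There are 200 camera calls.

## Task

Swing the clear yellow-framed guard on the red control desk up and over past its balance point, without slamming it, so that it stays fully open on its own. Then slide the black slider grip beneath it along its track until it is level with the green pointer, and let go. Do not press the red stop button, and leave the oil can, mug and bearing block where they stand.

Things in the scene. Friction and masses are not known exactly. Their poses are not given: they have to be found in the camera images.
- panel_face (a point): Centre of the sloping grey face of the red control desk, fixed to the bench; 105 mm above the bench. Face 200 mm up the slope, 400 mm wide, at 35 degrees from level, facing away from the robot. Its axes (the 'face frame' used below, from this point): x up the slope towards the robot, y along the face to the right seen from the robot, z square out of the face.
- guard_hinge (a point): Middle of the guard's hinge axis, at x +41, y 0, z +70 mm in the face frame; the axis runs along the face's y. Carried by two steel lugs on the face at x +41, y +-132 mm (22 x 12 mm, 80 mm tall). Two rubber rests (12 mm across, 66 mm tall) stand at x -60, y +-105 mm.
- guard (a joint): Guard angle, rad: 0 = shut (parallel to the face, reaching 112 mm down-slope from the hinge), growing as its free edge swings up and over towards the robot; 2.40 = fully open on its stop, 12 degrees past upright. Balances at about 2.22: below that it falls shut, beyond it falls to the stop. Clear flap with yellow frame, 240 mm wide, 7 mm thick, about 250 g, loose hinge.
- guard_tab (a point): Centre of the black pull tab in the middle of the guard's free edge, 132 mm from the hinge axis, in the guard's plane. Tab 30 mm wide (along the face's y), 14 mm thick, standing out 40 mm from the guard's edge. Both sides of it, from 52 to 104 mm off the middle, the edge has a clear lip turned down 42 mm on the inner side. x points from tab to hinge, z out of the outer side.
- slider_top (a point): Centre of the top of the black slider grip: 28 mm up-slope x 20 mm along y x 40 mm tall, square to the face, at x +20 mm in the face frame, top 54.5 mm off the face, on a track 14 mm high, 40 mm wide. The open guard stands close behind and above it, so the gripper must come in leaning 20 to 45 degrees away from the guard, about square to the face.
- slider (a joint): Slider travel in m, 0 to 0.11, growing along the face's +y. About 1.5 N of friction; it stays where it is left.
- mark_point (a point): Tip of the green pointer lying on the white scale beside the track (down-slope side); flat, cannot be moved by touch. The slider is set when the middle of its grip (white line) has the same y in the face frame as this tip.
- stop (a joint): Travel (m) of the red mushroom stop button, 36 mm across, at x -30, y +167 mm in the face frame; 0 = not pressed, 0.006 = fully pressed.
- oilcan: Blue closed can, 60 mm across, 130 mm tall, standing on the bench beside the desk; origin at the centre of its underside.
- mug: White mug, 80 mm across, 90 mm tall; origin at the centre of its underside.
- bearing: Dark steel bearing block, 100 x 45 mm foot, 70 mm tall; origin at the centre of its underside.

How it is judged:
By the outcome, as a careful person would: the job done as asked, in the order asked, and still so for the second after the job is handed in, with the robot touching nothing.
It also fails if it takes over 58 s, if anything falls off the work surface, if the arm or the gripper's body presses on something with over 40 N, if the wrist force passes 120 N, or if a joint passes its speed limit or range.

## Working session

There is one attempt and no reset: what is moved stays moved. The work goes in short steps, Python scripts to look and compute and a tool call to move; the robot and the scene stay as the last step left them, time stands still between calls to the robot, and variables do not carry over. Pictures are saved under pics/ and viewed, at most 11 in all, crops included, and the job is handed in when it is done.

Besides the shell and the picture viewer there is one more tool, called after ">>>" as a command line: name --pt "numbers of a row" for each row, then --argument value for the rest. jog_arm: Moves the arm, as the interface text tells. Its arguments: {"type":"object","properties":{"delta_pos":{"type":"array"},"turn":{"type":"array"},"grip":{"type":"array"}},"required":["delta_pos","turn","grip"]}

```bash
mkdir -p pics; ls; python3 - <<'E'
from rig import *
import cv2,numpy as np,pickle
d={}
for n in("scene","top","wrist"):
    c=capture(n);d[n]=c;cv2.imwrite(f"pics/{n}0.png",c["color"]);print(n,{k:v for k,v in c.items() if k!="color"})
pickle.dump(d,open("c0.pkl","wb"))
s=read_state();print(s)
E
```

```text
pics
scene {'fovy': 42.62535632285508, 'cx': 310.8913521389919, 'cy': 233.55198552006945, 'camera_from_world': array([[-0.38201076,  0.92413178, -0.00694434,  0.20235959],
       [-0.65002014, -0.26334401,  0.71282799,  0.26464865],
       [ 0.65691825,  0.27682192,  0.70130452, -1.87951602],
       [ 0.        ,  0.        ,  0.        ,  1.        ]])}
top {'fovy': 42.63196018770135, 'cx': 320.036095548953, 'cy': 232.07523219295828, 'camera_from_world': array([[ 5.50723687e-06, -9.99951244e-01, -9.87471777e-03,
         2.28842357e-02],
       [ 9.97700147e-01, -6.63835045e-04,  6.77788738e-02,
        -5.39509764e-01],
       [-6.77821244e-02, -9.85238065e-03,  9.97651499e-01,
        -1.48857745e+00],
       [ 0.00000000e+00,  0.00000000e+00,  0.00000000e+00,
         1.00000000e+00]])}
wrist {'fovy': 61.655383637689454, 'cx': 311.2346045719907, 'cy': 234.22639763311204, 'camera_from_world': array([[ 0.23185691,  0.97274779, -0.00202878, -0.62413219],
       [-0.93600081,  0.22252936, -0.27273279,  0.03225543],
       [-0.26484876,  0.06513393,  0.96208768, -0.38941301],
       [ 0.        ,  0.        ,  0.        ,  1.        ]])}
{'time_s': 0.15, 'joint_positions': array([ 6.63772009e+01,  3.02679489e+01,  8.21394982e+01,  1.22246937e-03,
        6.76902336e+01, -1.02300522e+01]), 'qvel': array([ 0.03425493, -0.11837068, -0.24385246,  0.12364183,  0.06160583,
        0.00468351]), 'tau': array([ 8.26829128e-04, -4.40430415e+01, -1.76843405e+01,  6.33098977e-02,
        5.52076672e-02, -1.00149834e-04]), 'position': array([0.14452998, 0.60747839, 0.22178351]), 'tcp_rot': array([[-9.72803215e-01,  2.31632065e-01, -7.01241233e-04],
       [ 2.31632903e-01,  9.72802027e-01, -1.55407879e-03],
       [ 3.22194414e-04, -1.67424338e-03, -9.99998547e-01]]), 'force': array([ 0.40295933, -0.51433782, -0.56607326]), 'moment': array([0.00308953, 0.00711729, 0.0248823 ]), 'grasp_force': 0.0, 'opening': 0.9997703268582855}
```

View pics/scene0.png

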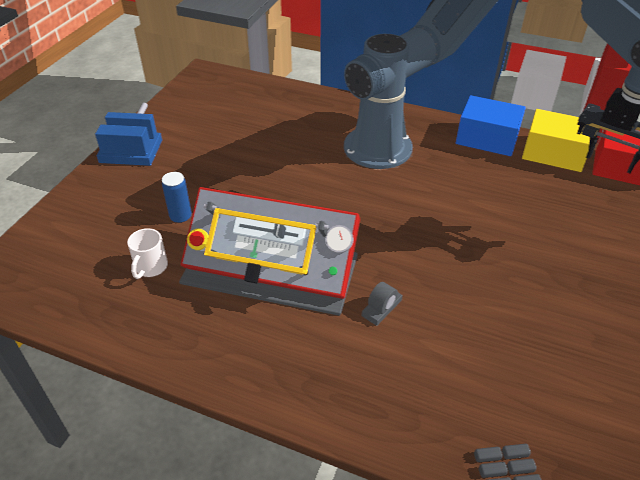

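View pics/top0.png

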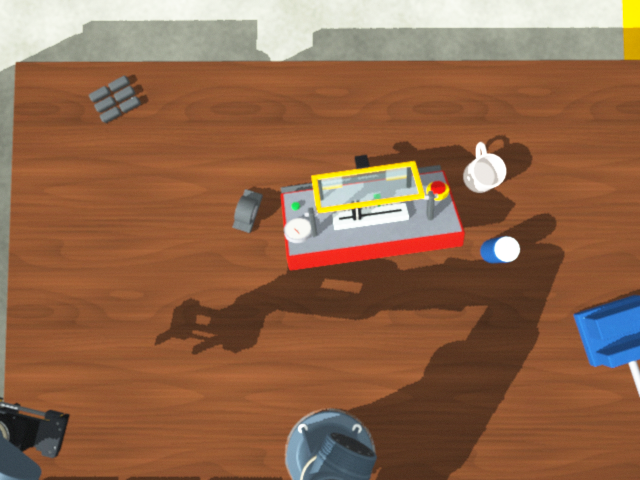

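The desk's yellow guard corners are near (313,177), (417,163), (424,200), (318,212) in the top view. In the scene view they are near (216,209), (314,228), (308,272), (206,254). The slider is at about (357,212) in the top view, and the mug, can and bearing block stand clear of the guard.

```bash
cat > h.py <<'E'
import numpy as np,cv2,pickle
from scipy.optimize import least_squares
c35,s35=np.cos(np.radians(35)),np.sin(np.radians(35))
def proj(c,P):
    P=np.atleast_2d(P);M=c["camera_from_world"];q=P@M[:3,:3].T+M[:3,3]
    f=240/np.tan(np.radians(c["fovy"])/2)
    return np.c_[c["cx"]+f*q[:,0]/-q[:,2],c["cy"]+f*q[:,1]/q[:,2]]
def ray(c,uv):
    M=c["camera_from_world"];f=240/np.tan(np.radians(c["fovy"])/2)
    d=np.array([(uv[0]-c["cx"])/f,-(uv[1]-c["cy"])/f,-1]);R=M[:3,:3]
    return -R.T@M[:3,3],R.T@d
def Rface(a):  # a = yaw of the away direction u
    u=np.array([np.cos(a),np.sin(a),0]);z=np.array([0,0,1.])
    x=-c35*u+s35*z;n=s35*u+c35*z
    return np.c_[x,np.cross(n,x),n]
def face(p,X): # p=(x,y,yaw)
    return np.array([p[0],p[1],.105])+np.atleast_2d(X)@Rface(p[2]).T
E
python3 - <<'E'
from h import *
d=pickle.load(open("c0.pkl","rb"))
E={"top":[(313,177),(417,163),(424,200),(318,212)],"scene":[(308,272),(206,254),(216,209),(314,228)]}
C=np.array([[-71,-120,72],[-71,120,72],[41,120,72],[41,-120,72]])/1e3
B=np.array([[-30,167,20]])/1e3
obs={}
for n,c in d.items():
    if n=="wrist":continue
    h=cv2.cvtColor(c["color"],cv2.COLOR_BGR2HSV);m=cv2.inRange(h,(22,150,120),(35,255,255))
    out=[]
    m[:, :]=m
    for e in E[n]:
        ys,xs=np.nonzero(m);w=(abs(xs-e[0])<9)&(abs(ys-e[1])<9)
        ctr=np.mean(E[n],0);v=np.array(e)-ctr
        # corner: extreme along outward diagonal normalised
        S=np.linalg.inv(np.c_[np.array(E[n][1])-E[n][0],np.array(E[n][3])-E[n][0]])
        q=S@np.c_[xs[w]-ctr[0],ys[w]-ctr[1]].T
        k=np.argmax((q*np.sign(S@v)[:,None]).sum(0));out.append((xs[w][k],ys[w][k]))
    obs[n]=np.array(out,float);print(n,out)
f=lambda p:np.concatenate([(proj(d[n],face(p,C))-obs[n]).ravel() for n in obs])
r=least_squares(f,[.55,-.08,0],loss="soft_l1");print(r.x,np.degrees(r.x[2]),f(r.x).round(1))
p=r.x;np.save("desk.npy",p)
print("hinge",face(p,[.041,0,.07]),"tab shut",face(p,[.041-.132,0,.07]),"slider",face(p,[.02,0,.0545]),"stop",face(p,[-.03,.167,.03]))
print("u",np.cos(p[2]),np.sin(p[2]))
E
```

```text
scene [(np.int64(306), np.int64(273)), (np.int64(204), np.int64(254)), (np.int64(216), np.int64(208)), (np.int64(314), np.int64(225))]
top [(np.int64(312), np.int64(175)), (np.int64(414), np.int64(161)), (np.int64(422), np.int64(198)), (np.int64(318), np.int64(212))]
[ 0.57955901 -0.08885745  0.13299911] 7.620287899876247 [-0.4  1.4 -0.8  0.5 -1.3 -1.   2.1  0.1 -1.4  0.6  0.3  0.7  2.6 -0.4
 -2.6  0.3]
hinge [[ 0.58606614 -0.08798686  0.18585728]] tab shut [[ 0.6932393  -0.07364828  0.11014519]] slider [[ 0.5943045  -0.08688466  0.16111532]] stop [[ 0.6431173  -0.24884203  0.11236727]]
u 0.9911686473617793 0.13260736211470567
```

>>> jog_arm --pt "0 0 10" --pt "-2 -6 14" --pt "-4 -12 14" --pt "-6 -18 14" --pt "-8 -24 14" --pt "-10 -30 14" --pt "-11 -35 14" --pt "-12 -40 14" --turn '[0,0,0,0,0,0,0,0]' --grip '[0,0,0,0,0,0,0,0]'

```text
time_s: 1.15
position: [0.0253, 0.2129, 0.3622]
tcp_rot: [[-0.973, 0.23, 0.001], [0.23, 0.973, -0.001], [-0.001, -0.001, -1.0]]
force: [1.2, -0.1, 1.4]
opening: 0.999
grasp_force: 0.0
```

```bash
python3 - <<'E'
from rig import *
s=read_state();print(s["time_s"],s["joint_positions"].round(1),s["position"].round(3),s["tcp_rot"].round(3))
E
```

```text
1.15 [ 52.1 -18.9 116.2  -0.   82.7 -24.6] [0.025 0.213 0.362] [[-0.973  0.23   0.001]
 [ 0.23   0.973 -0.001]
 [-0.001 -0.001 -1.   ]]
```

>>> jog_arm --pt "0 0 -4" --pt "0 0 -8" --pt "0 0 -12" --pt "0 0 -14" --turn '[0,0,0,0]' --grip '[0,0,0,0]'

```text
time_s: 1.65
position: [0.0254, 0.2137, 0.2212]
tcp_rot: [[-0.973, 0.232, -0.001], [0.232, 0.973, -0.002], [0.001, -0.002, -1.0]]
force: [0.5, 0.1, 1.0]
opening: 1.0
grasp_force: 0.0
```

```bash
cat > st.py <<'E'
from rig import *
s=read_state();print(s["time_s"],s["joint_positions"].round(1),s["position"].round(4).tolist(),s["tcp_rot"].round(3).tolist(),s["force"].round(1),s["opening"])
E
python3 st.py
```

```text
1.65 [ 52.2  -4.9 133.4   0.   51.6 -24.4] [0.0254, 0.2137, 0.2212] [[-0.973, 0.232, -0.001], [0.232, 0.973, -0.002], [0.001, -0.002, -1.0]] [0.5 0.1 1. ] 0.9995044588384443
```

>>> jog_arm --pt "0 0 -4" --pt "0 0 -8" --pt "0 -2 -12" --pt "0 -5 -12" --pt "0 -5 -12" --turn '[0,0,0,0,0]' --grip '[0,0,0,0,0]'

```text
time_s: 2.28
position: [0.0347, 0.2195, 0.144]
tcp_rot: [[-0.973, 0.232, -0.007], [0.232, 0.972, -0.04], [-0.002, -0.04, -0.999]]
force: [0.5, -0.6, -0.2]
opening: 0.998
grasp_force: 0.0
```

```bash
python3 st.py
```

```text
2.275 [ 52.7  12.2 139.9  -2.1  29.9 -22. ] [0.0347, 0.2195, 0.144] [[-0.973, 0.232, -0.007], [0.232, 0.972, -0.04], [-0.002, -0.04, -0.999]] [ 0.5 -0.6 -0.2] 0.9976533705225207
```

>>> jog_arm --pt "0 3 5" --pt "0 6 10" --pt "0 6 10" --turn '[0,0,0]' --grip '[0,0,0]'

```text
time_s: 2.65
position: [0.0369, 0.285, 0.2483]
tcp_rot: [[-0.973, 0.23, 0.002], [0.23, 0.973, -0.024], [-0.007, -0.023, -1.0]]
force: [-0.1, -1.2, 0.0]
opening: 0.998
grasp_force: 0.0
```

```bash
python3 st.py
```

```text
2.65 [ 60.8   0.6 122.3  -0.9  58.3 -15.4] [0.0369, 0.285, 0.2483] [[-0.973, 0.23, 0.002], [0.23, 0.973, -0.024], [-0.007, -0.023, -1.0]] [-0.1 -1.2  0. ] 0.9982237225689238
```

>>> jog_arm --pt "0.5 6 3" --pt "1 12 6" --pt "1.5 18 9" --pt "2 24 12" --pt "2.5 30 12" --pt "3 36 12" --pt "3.5 42 12" --pt "4 48 12" --pt "4.5 54 12" --pt "5 60 12" --pt "5 60 12" --turn '[0,0,0,0,0,0,0,0,0,0,0]' --grip '[0,0,0,0,0,0,0,0,0,0,0]'

```text
time_s: 4.03
position: [0.0851, 0.8761, 0.3541]
tcp_rot: [[-0.973, 0.232, -0.007], [0.232, 0.972, -0.04], [-0.002, -0.041, -0.999]]
force: [4.1, 21.3, 5.4]
opening: 1.0
grasp_force: 0.0
```

>>> jog_arm --pt "0.5 6 0" --turn '[0]' --grip '[0]'

```text
time_s: 4.15
position: [0.0857, 0.8928, 0.34]
tcp_rot: [[-0.973, 0.232, -0.003], [0.232, 0.973, -0.004], [0.002, -0.004, -1.0]]
force: [0.2, -0.7, -0.1]
opening: 0.999
grasp_force: 0.0
```

>>> jog_arm --pt "0.5 6 0" --turn '[0]' --grip '[0]'

```text
time_s: 4.28
position: [0.0866, 0.9103, 0.3241]
tcp_rot: [[-0.973, 0.232, 0.0], [0.232, 0.972, 0.033], [0.007, 0.032, -0.999]]
force: [0.4, -0.4, -0.4]
opening: 1.001
grasp_force: 0.0
```

>>> jog_arm --pt "0.5 6 0" --turn '[0]' --grip '[0]'

```text
time_s: 4.4
position: [0.0875, 0.9274, 0.3081]
tcp_rot: [[-0.973, 0.232, 0.004], [0.232, 0.97, 0.068], [0.012, 0.067, -0.998]]
force: [-0.5, -0.5, -0.2]
opening: 0.997
grasp_force: 0.0
```

```bash
python3 st.py
```

```text
4.4 [ 77.6  57.6  12.8   0.7 105.7   1.2] [0.0875, 0.9274, 0.3081] [[-0.973, 0.232, 0.004], [0.232, 0.97, 0.068], [0.012, 0.067, -0.998]] [-0.5 -0.5 -0.2] 0.9966252142218935
```

>>> jog_arm --pt "0 -3 4" --pt "0 -6 8" --pt "0 -6 8" --pt "0 -6 8" --pt "0 -6 8" --pt "0 -6 8" --pt "0 -6 8" --pt "0 -6 8" --pt "0 -6 8" --pt "0 -6 8" --pt "0 -6 8" --pt "0 -6 8" --turn '[10.5,21,31.5,42,52.5,63,73.5,84,94.5,105,115.5,126]' --grip '[0,0,0,0,0,0,0,0,0,0,0,0]'

```text
time_s: 5.9
position: [0.0869, 0.8607, 0.3859]
tcp_rot: [[0.389, -0.919, -0.059], [-0.921, -0.388, -0.036], [0.01, 0.068, -0.998]]
force: [-0.6, -0.1, 0.3]
opening: 0.996
grasp_force: 0.0
```

>>> jog_arm --pt "0 1 0" --pt "0 2 0" --pt "0 2 0" --turn '[10.5,21,24]' --grip '[0,0,0]'

```text
time_s: 6.28
position: [0.0845, 0.8633, 0.3769]
tcp_rot: [[0.728, -0.685, -0.04], [-0.686, -0.726, -0.044], [0.001, 0.059, -0.998]]
force: [-0.3, -1.4, -0.5]
opening: 1.0
grasp_force: 0.0
```

```bash
python3 st.py
```

```text
6.275 [  76.5   53.2   12.8    1.8  117.  -149.4] [0.0845, 0.8633, 0.3769] [[0.728, -0.685, -0.04], [-0.686, -0.726, -0.044], [0.001, 0.059, -0.998]] [-0.3 -1.4 -0.5] 1.0000820531987076
```

>>> jog_arm --pt "2 6 1" --turn '[0]' --grip '[0]'

```text
time_s: 6.4
position: [0.0974, 0.8782, 0.3688]
tcp_rot: [[0.727, -0.686, -0.035], [-0.687, -0.727, -0.003], [-0.023, 0.026, -0.999]]
force: [-0.0, -0.6, -0.5]
opening: 0.998
grasp_force: 0.0
```

>>> jog_arm --pt "0 -1 2" --pt "0 -1 4" --pt "0 -1 5" --pt "0 -1 5" --pt "0 -1 5" --turn '[-10,-20,-30,-40,-50]' --grip '[0,0,0,0,0]'

```text
time_s: 7.02
position: [0.0984, 0.864, 0.4156]
tcp_rot: [[-0.067, -0.997, -0.026], [-0.997, 0.067, 0.025], [-0.024, 0.027, -0.999]]
force: [0.3, 0.4, -0.4]
opening: 1.0
grasp_force: 0.0
```

>>> jog_arm --pt "0.5 5.5 2.5" --turn '[0]' --grip '[0]'

```text
time_s: 7.15
position: [0.098, 0.8755, 0.4169]
tcp_rot: [[-0.06, -0.998, -0.022], [-0.996, 0.059, 0.063], [-0.062, 0.025, -0.998]]
force: [-0.3, 1.1, 0.2]
opening: 0.999
grasp_force: 0.0
```

>>> jog_arm --pt "0.5 5.5 2.5" --turn '[0]' --grip '[0]'

```text
time_s: 7.28
position: [0.0975, 0.8872, 0.4192]
tcp_rot: [[-0.06, -0.998, -0.017], [-0.993, 0.058, 0.102], [-0.101, 0.024, -0.995]]
force: [1.0, -0.2, -0.2]
opening: 0.996
grasp_force: 0.0
```

>>> jog_arm --pt "0.5 5.5 2.5" --turn '[0]' --grip '[0]'

```text
time_s: 7.4
position: [0.0972, 0.8987, 0.4215]
tcp_rot: [[-0.062, -0.998, -0.013], [-0.988, 0.059, 0.14], [-0.139, 0.022, -0.99]]
force: [0.8, 0.3, 0.2]
opening: 1.002
grasp_force: 0.0
```

>>> jog_arm --pt "0.5 5.5 2.5" --turn '[0]' --grip '[0]'

```text
time_s: 7.52
position: [0.0971, 0.9103, 0.4236]
tcp_rot: [[-0.062, -0.998, -0.009], [-0.982, 0.06, 0.178], [-0.177, 0.02, -0.984]]
force: [-0.4, 0.7, 0.1]
opening: 1.0
grasp_force: 0.0
```

```bash
python3 st.py
```

```text
7.525 [ 75.9  50.5  12.6   3.1 107.1 -99.4] [0.0971, 0.9103, 0.4236] [[-0.062, -0.998, -0.009], [-0.982, 0.06, 0.178], [-0.177, 0.02, -0.984]] [-0.4  0.7  0.1] 1.0003956078643859
```

>>> jog_arm --pt "0.5 5.5 2.5" --turn '[0]' --grip '[0]'

```text
time_s: 7.65
position: [0.0971, 0.922, 0.4256]
tcp_rot: [[-0.063, -0.998, -0.005], [-0.975, 0.06, 0.215], [-0.215, 0.019, -0.976]]
force: [0.1, 0.1, 0.0]
opening: 1.0
grasp_force: 0.0
```

>>> jog_arm --pt "0.5 5.5 2.5" --turn '[0]' --grip '[0]'

```text
time_s: 7.78
position: [0.0971, 0.9338, 0.4278]
tcp_rot: [[-0.063, -0.998, -0.001], [-0.966, 0.06, 0.253], [-0.252, 0.017, -0.967]]
force: [0.3, 1.1, -0.2]
opening: 1.0
grasp_force: 0.0
```

>>> jog_arm --pt "0.5 5.5 2.5" --turn '[0]' --grip '[0]'

```text
time_s: 7.9
position: [0.0973, 0.9458, 0.4301]
tcp_rot: [[-0.063, -0.998, 0.003], [-0.955, 0.061, 0.29], [-0.29, 0.016, -0.957]]
force: [-0.1, 0.0, 0.2]
opening: 1.001
grasp_force: 0.0
```

>>> jog_arm --pt "0.5 5.5 2.5" --turn '[0]' --grip '[0]'

```text
time_s: 8.02
position: [0.0975, 0.9578, 0.4325]
tcp_rot: [[-0.062, -0.998, 0.007], [-0.943, 0.061, 0.327], [-0.327, 0.014, -0.945]]
force: [-0.8, -0.2, 0.2]
opening: 1.001
grasp_force: 0.0
```

>>> jog_arm --pt "0.5 5.5 2.5" --turn '[0]' --grip '[0]'

```text
time_s: 8.15
position: [0.0978, 0.9698, 0.4351]
tcp_rot: [[-0.062, -0.998, 0.01], [-0.93, 0.062, 0.363], [-0.363, 0.013, -0.932]]
force: [-0.4, 0.7, -0.0]
opening: 0.997
grasp_force: 0.0
```

>>> jog_arm --pt "0.5 5.5 2.5" --turn '[0]' --grip '[0]'

```text
time_s: 8.28
position: [0.098, 0.9818, 0.4379]
tcp_rot: [[-0.062, -0.998, 0.014], [-0.915, 0.062, 0.399], [-0.399, 0.012, -0.917]]
force: [-1.0, 0.5, 0.9]
opening: 1.001
grasp_force: 0.0
```

>>> jog_arm --pt "0.5 5.5 2.5" --turn '[0]' --grip '[0]'

```text
time_s: 8.4
position: [0.0984, 0.9938, 0.4408]
tcp_rot: [[-0.061, -0.998, 0.018], [-0.898, 0.063, 0.435], [-0.435, 0.01, -0.9]]
force: [-0.2, -0.2, 0.4]
opening: 1.001
grasp_force: 0.0
```

>>> jog_arm --pt "0.5 5.5 2.5" --turn '[0]' --grip '[0]'

```text
time_s: 8.52
position: [0.0988, 1.0057, 0.4438]
tcp_rot: [[-0.06, -0.998, 0.022], [-0.881, 0.063, 0.47], [-0.47, 0.009, -0.883]]
force: [0.6, -0.1, 0.5]
opening: 0.998
grasp_force: 0.0
```

>>> jog_arm --pt "0.5 5.5 2.5" --turn '[0]' --grip '[0]'

```text
time_s: 8.65
position: [0.0992, 1.0175, 0.4471]
tcp_rot: [[-0.059, -0.998, 0.025], [-0.862, 0.064, 0.504], [-0.504, 0.008, -0.864]]
force: [-0.7, -1.0, 0.3]
opening: 1.0
grasp_force: 0.0
```

```bash
python3 st.py
```

```text
8.65 [ 76.6  51.4  12.6   5.3  86.2 -98.5] [0.0992, 1.0175, 0.4471] [[-0.059, -0.998, 0.025], [-0.862, 0.064, 0.504], [-0.504, 0.008, -0.864]] [-0.7 -1.   0.3] 0.999531360820067
```

>>> jog_arm --pt "2.6 -4.5 0" --pt "5.2 -9 0" --pt "7.8 -13.5 0" --pt "10.4 -18 0" --pt "13 -22.5 0" --pt "15.6 -27 0" --pt "18.2 -31.5 0" --pt "20.8 -36 0" --pt "23.4 -40.5 0" --pt "26 -45 0" --pt "28.6 -49.5 0" --pt "31.2 -54 0" --turn '[4,9,13,18,23,28,33,38,42,46,50,54]' --grip '[0.3,0.3,0.3,0.3,0.3,0.3,0.3,0.3,0.3,0.3,0.3,0.3]'

```text
time_s: 10.15
position: [0.3703, 0.6846, 0.5822]
tcp_rot: [[0.624, -0.658, -0.422], [-0.599, -0.749, 0.282], [-0.502, 0.077, -0.862]]
force: [1.8, 2.1, 1.5]
opening: 0.701
grasp_force: 0.0
```

```bash
python3 st.py
```

```text
10.15 [  42.    40.7   15.2   37.4  125.9 -163.6] [0.3703, 0.6846, 0.5822] [[0.624, -0.658, -0.422], [-0.599, -0.749, 0.282], [-0.502, 0.077, -0.862]] [1.8 2.1 1.5] 0.7014970175316433
```

>>> jog_arm --pt "0 -2 -1" --pt "0 -4 -2" --pt "1 -7 -3" --pt "2 -11 -5" --pt "3 -14 -7" --pt "4 -18 -9" --pt "5 -22 -11" --pt "6 -26 -13" --pt "7 -30 -15" --pt "8 -34 -15" --pt "9 -38 -15" --pt "10 -42 -15" --turn '[-10.5,-21,-31.5,-42,-52.5,-63,-73.5,-84,-94.5,-105,-115.5,-126]' --grip '[0.3,0.3,0.3,0.3,0.3,0.3,0.3,0.3,0.3,0.3,0.3,0.3]'

```text
time_s: 11.65
position: [0.4713, 0.2628, 0.4298]
tcp_rot: [[-0.853, -0.209, 0.478], [-0.141, 0.974, 0.176], [-0.503, 0.083, -0.861]]
force: [0.2, 0.5, -0.1]
opening: 0.702
grasp_force: 0.0
```

```bash
python3 st.py
```

```text
11.65 [ 16.1  -0.1  98.4   2.7  51.2 -85.9] [0.4713, 0.2628, 0.4298] [[-0.853, -0.209, 0.478], [-0.141, 0.974, 0.176], [-0.503, 0.083, -0.861]] [ 0.2  0.5 -0.1] 0.7021324631369763
```

>>> jog_arm --pt "1 -3 0" --pt "2 -6 0" --pt "4 -9 0" --pt "6 -12 0" --pt "8 -15 0" --pt "10 -18 0" --pt "12 -21 0" --pt "14 -24 0" --pt "16 -27 0" --pt "18 -29 0" --pt "19 -31 0" --pt "20 -33 0" --turn '[-10.5,-21,-31.5,-42,-52.5,-63,-73.5,-84,-94.5,-105,-115.5,-126]' --grip '[0.3,0.3,0.3,0.3,0.3,0.3,0.3,0.3,0.3,0.3,0.3,0.3]'

```text
time_s: 13.15
position: [0.6722, -0.066, 0.429]
tcp_rot: [[0.387, 0.912, -0.136], [0.775, -0.402, -0.488], [-0.5, 0.083, -0.862]]
force: [-0.1, -0.2, 0.7]
opening: 0.701
grasp_force: 0.0
```

>>> jog_arm --pt "0 0 0" --pt "1 0 -3" --pt "2 0 -6" --pt "3 0 -9" --pt "4 0 -12" --pt "4 0 -14" --pt "4 0 -14" --turn '[-10.5,-21,-31.5,-42,-52.5,-60,-60]' --grip '[0.3,0.3,0.3,0.3,0.3,0.3,0.3]'

```text
time_s: 14.02
position: [0.711, -0.0674, 0.286]
tcp_rot: [[0.862, 0.112, -0.495], [0.056, -0.99, -0.126], [-0.504, 0.081, -0.86]]
force: [-1.1, 0.1, 0.6]
opening: 0.699
grasp_force: 0.0
```

```bash
python3 st.py; python3 - <<'E'
from rig import *
from h import *
d={n:capture(n) for n in("wrist","top","scene")}
pickle.dump(d,open("c1.pkl","wb"));cv2.imwrite("pics/w1.png",d["wrist"]["color"])
E
```

```text
14.025 [ -9.3  51.2  35.8 -13.8 120.7  71.4] [0.711, -0.0674, 0.286] [[0.862, 0.112, -0.495], [0.056, -0.99, -0.126], [-0.504, 0.081, -0.86]] [-1.1  0.1  0.6] 0.6993967716213998
```

View pics/w1.png

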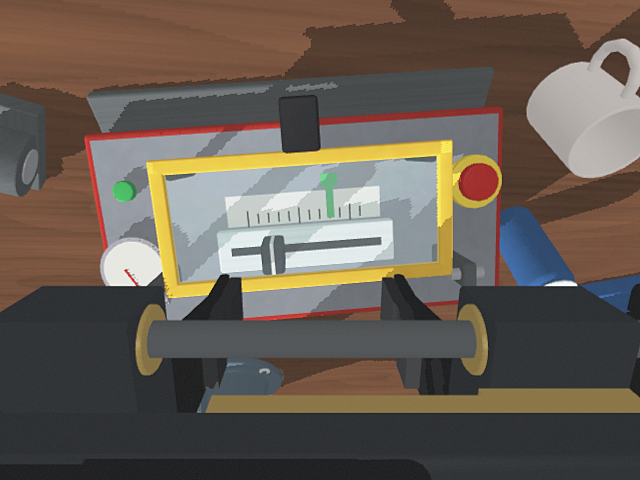

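The wrist view shows the tab with its outer corners at (280,97), (318,97), (321,150) and (282,152). The guard frame corners are at (148,163), (450,141), (452,275) and (170,297). The slider's white line is at about (273,240–270), and the green pointer runs from (329,178) to (330,217).

```bash
cat > fit.py <<'E'
from h import *
d=pickle.load(open("c1.pkl","rb"));w=d["wrist"]
C=np.array([[-71,-120,73],[-71,120,73],[41,120,73],[-111,-15,77],[-111,15,77],[-71,-15,77],[-71,15,77]])/1e3
O=np.array([(148,163),(450,141),(452,275),(280,97),(318,97),(282,152),(321,150)],float)
p0=np.load("desk.npy")
f=lambda p:(proj(w,face(p,C))-O).ravel()
r=least_squares(f,p0,loss="soft_l1");p=r.x;print(p0,p,f(p).round(1))
np.save("desk2.npy",p)
print("red face corners pred",proj(w,face(p,np.array([[-100,-200,0],[-100,200,0]])/1e3)).round(0))
def onface(uv,z):
    o,dd=ray(w,uv);n=Rface(p[2])[:,2];P0=face(p,[0,0,z])[0]
    q=o+dd*(n@(P0-o))/(n@dd);return (q-face(p,[0,0,0])[0])@Rface(p[2])
for n,uv,z in[("mark top",(328,178),.001),("mark bot",(330,217),.001),("sl top a",(270,238),.0545),("sl b",(275,272),.0545)]:print(n,onface(uv,z).round(4))
print("stop px",proj(w,face(p,[-.03,.167,.02])))
from rig import read_state
s=read_state();t=s["position"];R=s["tcp_rot"]
h=face(p,[.041,0,.07])[0];u=np.array([np.cos(p[2]),np.sin(p[2]),0]);Z=np.array([0,0,1])
for th in np.r_[0,.2:2.41:.2,2.40]:
    e=th-np.radians(35);g=h+.132*(np.cos(e)*u+np.sin(e)*Z);tc=g+.019*R[:,2]
    print(round(th,2),((tc-t)*100).round(1))
E
python3 fit.py
```

```text
[ 0.57955901 -0.08885745  0.13299911] [ 0.57811257 -0.09025085  0.13838543] [-2.7 -0.7  3.6  0.1  1.2  2.1 -2.2  1.2 -0.1 -1.3  0.2  0.8  0.2  0.2]
red face corners pred [[ 81. 135.]
 [505. 107.]]
mark top [-0.0445  0.0257  0.001 ]
mark bot [-0.0063  0.0254  0.001 ]
sl top a [-0.0008 -0.0316  0.0545]
sl b [ 0.0296 -0.0299  0.0545]
stop px [[480.15342371 184.04763743]]
0.0 [ -2.9  -1.1 -19.7]
0.2 [ -1.7  -1.  -17.4]
0.4 [ -0.9  -0.9 -14.9]
0.6 [ -0.6  -0.8 -12.3]
0.8 [-0.8 -0.9 -9.6]
1.0 [-1.5 -1.  -7.1]
1.2 [-2.8 -1.1 -4.8]
1.4 [-4.4 -1.4 -2.8]
1.6 [-6.5 -1.6 -1.1]
1.8 [-8.8 -2.   0.1]
2.0 [-11.3  -2.3   0.9]
2.2 [-13.9  -2.7   1.1]
2.4 [-16.5  -3.    0.8]
2.4 [-16.5  -3.    0.8]
```

>>> jog_arm --pt "0.5 0 -5" --pt "1 0 -10" --pt "1 -0.2 -13" --pt "-0.3 -0.6 -15.3" --pt "-1.6 -0.9 -17.5" --pt "-2.9 -1.1 -19.7" --pt "-2.9 -1.1 -19.7" --pt "-2.9 -1.1 -19.7" --pt "-2.9 -1.1 -19.7" --pt "-2.9 -1.1 -19.7" --pt "-2.9 -1.1 -19.7" --turn '[0,0,0,0,0,0,0,0,0,0,0]' --grip '[0.3,0.3,0.3,0.3,0.3,0.3,0.3,1,1,1,1]'

```text
time_s: 15.55
position: [0.6827, -0.0768, 0.0926]
tcp_rot: [[0.864, 0.112, -0.49], [0.056, -0.99, -0.127], [-0.5, 0.082, -0.862]]
force: [0.6, -0.7, 0.9]
opening: 0.347
grasp_force: 29.7
```

```bash
python3 st.py; python3 - <<'E'
from rig import *
from h import *
c=capture("scene");cv2.imwrite("pics/s2.png",cv2.resize(c["color"][130:350,120:440],None,fx=2,fy=2))
E
```

```text
15.55 [-10.3  57.1  52.2 -12.4  98.6  75.8] [0.6827, -0.0768, 0.0926] [[0.864, 0.112, -0.49], [0.056, -0.99, -0.127], [-0.5, 0.082, -0.862]] [ 0.6 -0.7  0.9] 0.3472604724060942
```

View pics/s2.png

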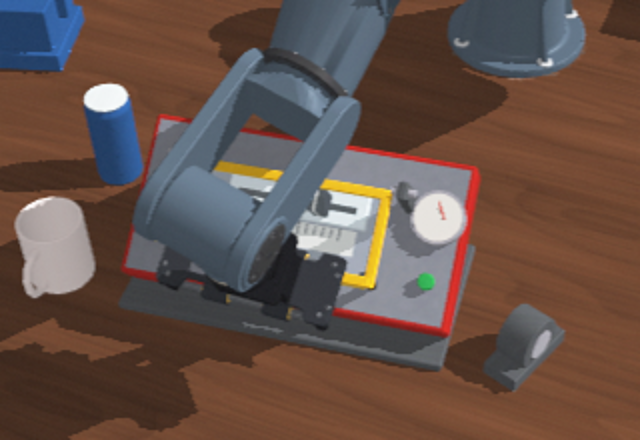

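>>> jog_arm --pt "0.6 0.1 1.1" --pt "1.2 0.1 2.3" --pt "1.7 0.2 3.5" --pt "2.0 0.2 4.8" --pt "2.2 0.3 6.1" --pt "2.3 0.3 7.4" --pt "2.3 0.3 8.8" --pt "2.1 0.2 10.1" --pt "1.8 0.2 11.4" --pt "1.4 0.1 12.6" --pt "0.8 0.1 13.8" --pt "0.1 0 14.9" --turn '[0,0,0,0,0,0,0,0,0,0,0,0]' --grip '[1,1,1,1,1,1,1,1,1,1,1,1]'

```text
time_s: 17.1
position: [0.6838, -0.0771, 0.2407]
tcp_rot: [[0.865, 0.111, -0.489], [0.056, -0.99, -0.126], [-0.498, 0.081, -0.863]]
force: [2.5, -0.0, -12.1]
opening: 0.346
grasp_force: 53.0
```

```bash
python3 st.py; python3 - <<'E'
from rig import *
from h import *
c=capture("scene");cv2.imwrite("pics/s3.png",cv2.resize(c["color"][130:350,120:440],None,fx=2,fy=2))
E
```

```text
17.1 [-10.3  49.6  45.9 -13.2 111.9  72.6] [0.6838, -0.0771, 0.2407] [[0.865, 0.111, -0.489], [0.056, -0.99, -0.126], [-0.498, 0.081, -0.863]] [  2.5  -0.  -12.1] 0.3464288584197982
```

View pics/s3.png

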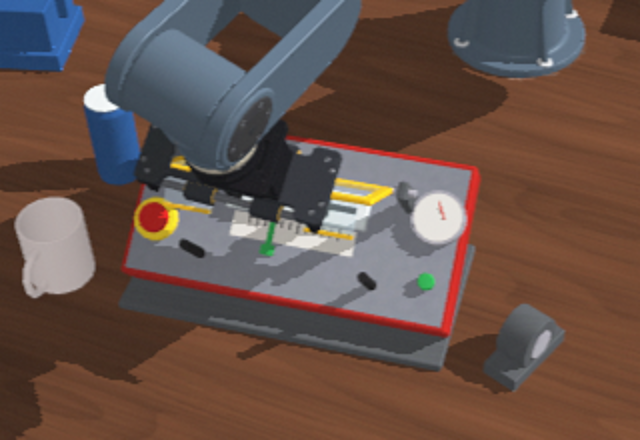

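>>> jog_arm --pt "-0.8 -0.1 1.1" --pt "-1.6 -0.3 2.0" --pt "-2.6 -0.4 2.9" --pt "-3.7 -0.5 3.7" --pt "-4.8 -0.7 4.4" --pt "-6.0 -0.9 4.9" --pt "-7.2 -1.0 5.4" --pt "-8.5 -1.2 5.7" --pt "-9.8 -1.4 5.9" --pt "-11.1 -1.6 5.9" --pt "-12.3 -1.8 5.8" --pt "-13.1 -1.9 5.7" --turn '[0,0,0,0,0,0,0,0,0,0,0,0]' --grip '[1,1,1,1,1,1,1,1,1,1,1,1]'

```text
time_s: 18.65
position: [0.5733, -0.0928, 0.3035]
tcp_rot: [[0.894, 0.115, -0.432], [0.065, -0.99, -0.129], [-0.443, 0.087, -0.892]]
force: [55.1, 16.9, 15.6]
opening: 0.01
grasp_force: 29.4
```

```bash
python3 st.py; python3 - <<'E'
from rig import *
from h import *
c=capture("scene");cv2.imwrite("pics/s4.png",cv2.resize(c["color"][130:350,120:440],None,fx=2,fy=2))
E
```

```text
18.65 [-13.4  34.6  65.7 -13.4 103.   70.9] [0.5733, -0.0928, 0.3035] [[0.894, 0.115, -0.432], [0.065, -0.99, -0.129], [-0.443, 0.087, -0.892]] [55.1 16.9 15.6] 0.009653538678032291
```

View pics/s4.png

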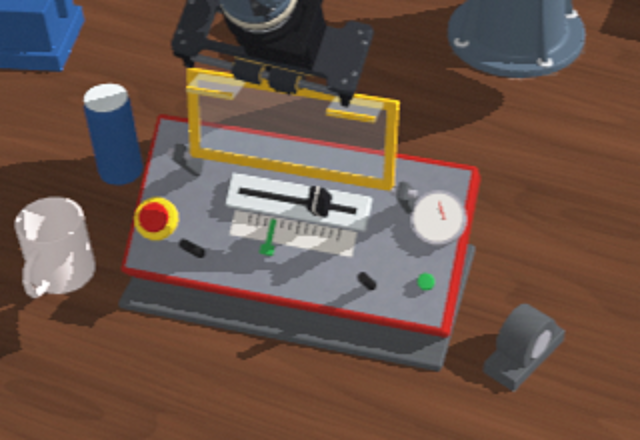

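>>> jog_arm --pt "1 0 0" --pt "2 0 0" --pt "3 0 0" --pt "4 0.2 0.3" --turn '[0,0,0,0]' --grip '[1,1,1,1]'

```text
time_s: 19.2
position: [0.5917, -0.094, 0.3022]
tcp_rot: [[0.863, 0.111, -0.493], [0.054, -0.99, -0.128], [-0.502, 0.084, -0.861]]
force: [-0.1, -0.3, -0.9]
opening: 0.005
grasp_force: 0.0
```

```bash
python3 st.py; python3 - <<'E'
from rig import *
from h import *
d={n:capture(n) for n in("wrist","scene")}
a=cv2.resize(d["wrist"]["color"],(400,300));b=cv2.resize(d["scene"]["color"][130:350,120:440],(400,275))
cv2.imwrite("pics/b5.png",np.vstack([a,b]))
E
```

```text
19.2 [-12.8  38.4  60.  -14.3 108.8  70.8] [0.5917, -0.094, 0.3022] [[0.863, 0.111, -0.493], [0.054, -0.99, -0.128], [-0.502, 0.084, -0.861]] [-0.1 -0.3 -0.9] 0.0050256932737006215
```

View pics/b5.png

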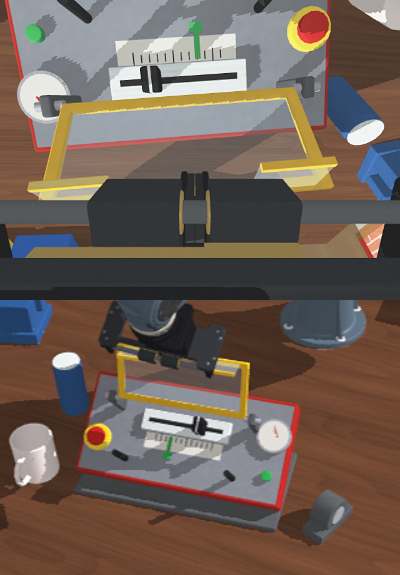

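```bash
cat > sl.py <<'E'
from h import *
from rig import *
p=np.load("desk2.npy");c=capture("scene")
h=.041;g=lambda th,r,y:[h-r*np.cos(th),y,.07+r*np.sin(th)]
for th in(2.2,2.3,2.4):print(th,proj(c,face(p,[g(th,.112,.12),g(th,.112,-.12)])).round(0).tolist())
s=read_state();t=s["position"];R=s["tcp_rot"];F=Rface(p[2])
print("tool in face",(F.T@R).round(3).tolist())
tgt=face(p,[.010,-.031,.032])[0]
for b in(.14,.07,0):print(b,((tgt-b*R[:,2]-t)*100).round(2))
print("face y *5.65cm",(F[:,1]*5.65).round(2))
E
python3 sl.py
```

```text
2.2 [[209.0, 168.0], [316.0, 185.0]]
2.3 [[211.0, 165.0], [317.0, 182.0]]
2.4 [[213.0, 163.0], [319.0, 180.0]]
tool in face [[-0.994, 0.069, -0.081], [0.065, 0.996, 0.058], [0.084, 0.053, -0.995]]
0.14 [ 6.06  5.38 -4.38]
0.07 [  2.62   4.49 -10.41]
0 [ -0.82   3.6  -16.44]
face y *5.65cm [ 0.78 -5.6   0.  ]
```

>>> jog_arm --pt "3 1.5 0" --pt "6 3 0" --pt "7 5.4 -1" --pt "6.1 5.4 -4.4" --pt "6.1 5.4 -4.4" --pt "6.1 5.4 -4.4" --turn '[0,0,0,0,0,0]' --grip '[0.45,0.45,0.45,0.45,0.45,0.45]'

```text
time_s: 20.1
position: [0.6531, -0.0399, 0.2579]
tcp_rot: [[0.864, 0.111, -0.491], [0.055, -0.99, -0.127], [-0.501, 0.083, -0.862]]
force: [-0.4, 0.4, 0.1]
opening: 0.529
grasp_force: 0.0
```

```bash
python3 st.py; python3 - <<'E'
from rig import *
from h import *
d={n:capture(n) for n in("wrist","scene")};pickle.dump(d,open("c2.pkl","wb"))
cv2.imwrite("pics/w6.png",d["wrist"]["color"])
E
```

```text
20.1 [ -8.   45.8  51.5 -12.  110.8  75.4] [0.6531, -0.0399, 0.2579] [[0.864, 0.111, -0.491], [0.055, -0.99, -0.127], [-0.501, 0.083, -0.862]] [-0.4  0.4  0.1] 0.5293365947545817
```

View pics/w6.png

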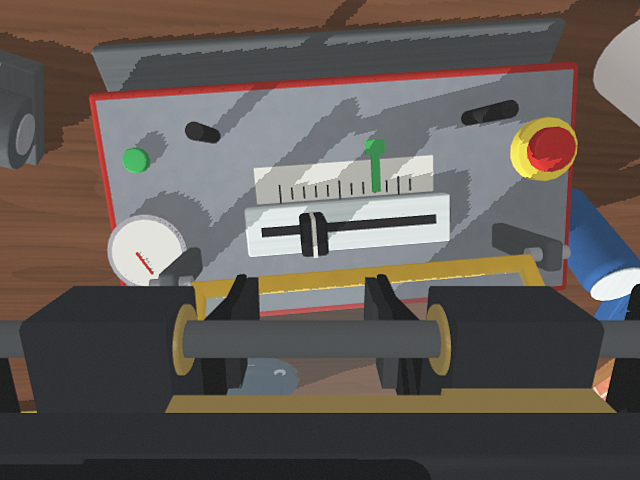

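The guard stands open, with its lower frame at about y = 285 px. The slider's white line runs from (311,217) to (316,257), and the pointer tip is at (376,192). The red face corners are at (91,96) and (577,64).

```bash
cat > m2.py <<'E'
from h import *
from rig import *
d=pickle.load(open("c2.pkl","rb"));w=d["wrist"];p=np.load("desk2.npy")
print(proj(w,face(p,np.array([[-100,-200,0],[-100,200,0]])/1e3)).round(0),proj(w,face(p,np.array([[-30,167,25]])/1e3)).round(0))
def onface(uv,z):
    o,dd=ray(w,uv);n=Rface(p[2])[:,2];P0=face(p,[0,0,z])[0]
    q=o+dd*(n@(P0-o))/(n@dd);return (q-face(p,[0,0,0])[0])@Rface(p[2])
for n,uv,z in[("mark",(376,192),.001),("a",(311,217),.0545),("b",(316,257),.0545)]:print(n,(onface(uv,z)*1e3).round(1))
t=read_state();R=t["tcp_rot"]
for y in(-.031,):
  tgt=face(p,[.010,y,.032])[0]
  for b in(.07,.03,0):print(b,((tgt-b*R[:,2]-t["position"])*100).round(2))
E
python3 m2.py
```

```text
[[ 85.  93.]
 [582.  62.]] [[558. 151.]]
mark [-6.2 25.9  1. ]
a [  2.6 -32.7  54.5]
b [ 32.3 -31.1  54.5]
0.07 [-3.57 -0.9  -6.14]
0.03 [-5.53 -1.41 -9.59]
0 [ -7.    -1.8  -12.18]
```

>>> jog_arm --pt "-1.8 -0.4 -3.1" --pt "-3.6 -0.8 -6.1" --pt "-4.5 -1.1 -7.9" --pt "-5.5 -1.3 -9.6" --pt "-6.3 -1.5 -10.9" --pt "-7.0 -1.7 -12.1" --pt "-7.0 -1.7 -12.1" --turn '[0,0,0,0,0,0,0]' --grip '[0.45,0.45,0.45,0.45,0.45,0.45,0.45]'

```text
time_s: 21.08
position: [0.5826, -0.057, 0.1357]
tcp_rot: [[0.863, 0.111, -0.493], [0.055, -0.99, -0.127], [-0.502, 0.082, -0.861]]
force: [0.7, -0.7, -0.1]
opening: 0.549
grasp_force: 0.0
```

```bash
python3 st.py; python3 - <<'E'
from rig import *
from h import *
d={n:capture(n) for n in("wrist","scene")}
a=d["wrist"]["color"][100:400,100:560];b=cv2.resize(d["scene"]["color"][150:300,180:410],(460,300))
cv2.imwrite("pics/b7.png",np.vstack([a,b]))
E
```

```text
21.075 [-10.1  46.6  70.3 -12.2  91.3  77.5] [0.5826, -0.057, 0.1357] [[0.863, 0.111, -0.493], [0.055, -0.99, -0.127], [-0.502, 0.082, -0.861]] [ 0.7 -0.7 -0.1] 0.5485545024041039
```

View pics/b7.png

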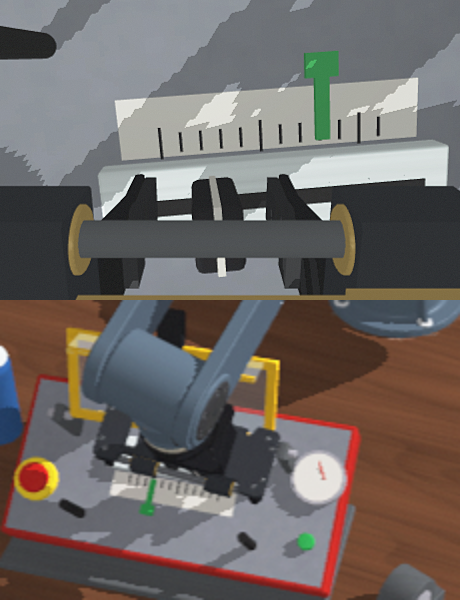

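>>> jog_arm --pt "0 0 0" --pt "0 0 0" --pt "0 0 0" --pt "0 0 0" --turn '[0,0,0,0]' --grip '[1,1,1,1]'

```text
time_s: 21.68
position: [0.5835, -0.0571, 0.1365]
tcp_rot: [[0.864, 0.112, -0.491], [0.056, -0.99, -0.127], [-0.5, 0.083, -0.862]]
force: [-0.1, -1.2, 1.0]
opening: 0.235
grasp_force: 29.3
```

>>> jog_arm --pt "0.1 -0.7 0" --pt "0.2 -1.4 0" --pt "0.3 -2.1 0" --pt "0.4 -2.9 0" --pt "0.5 -3.6 0" --pt "0.6 -4.3 0" --pt "0.7 -5 0" --pt "0.8 -5.6 0" --pt "0.8 -5.7 0" --pt "0.8 -5.7 0" --turn '[0,0,0,0,0,0,0,0,0,0]' --grip '[1,1,1,1,1,1,1,1,1,1]'

```text
time_s: 22.92
position: [0.5916, -0.1147, 0.1364]
tcp_rot: [[0.864, 0.111, -0.49], [0.055, -0.99, -0.128], [-0.5, 0.084, -0.862]]
force: [1.8, 1.1, 5.0]
opening: 0.235
grasp_force: 29.4
```

```bash
python3 st.py; python3 - <<'E'
from rig import *
from h import *
d={n:capture(n) for n in("wrist",)};pickle.dump(d,open("c2.pkl","wb"))
cv2.imwrite("pics/w8.png",d["wrist"]["color"])
E
```

```text
22.925 [-14.4  47.4  68.2 -14.2  91.5  73.6] [0.5916, -0.1147, 0.1364] [[0.864, 0.111, -0.49], [0.055, -0.99, -0.128], [-0.5, 0.084, -0.862]] [1.8 1.1 5. ] 0.23455974658780465
```

View pics/w8.png

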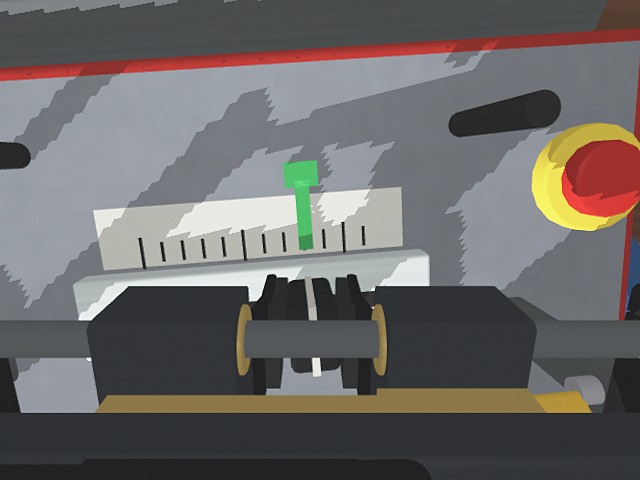

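The slider is gripped. Its white line runs from (309,280) to (317,376), and the pointer tip is at (306,248).

```bash
sed -i 's/("mark",(376,192),.001),("a",(311,217),.0545),("b",(316,257),.0545)/("mark",(306,248),.001),("head",(300,163),.001),("a",(309,281),.0545),("b",(317,376),.0545)/' m2.py; python3 m2.py; python3 - <<'E'
from h import *
from rig import *
p=np.load("desk2.npy");s=read_state();R=s["tcp_rot"]
for b in(0,.01,.019):print(((s["position"]-b*R[:,2]-face(p,[0,0,0])[0])@Rface(p[2])*1e3).round(1))
E
```

```text
[[-223.   82.]
 [ 656.   28.]] [[619. 184.]]
mark [-6.7 25.8  1. ]
head [-48.9  26.    1. ]
a [-6.6 24.8 54.5]
b [32.4 25.1 54.5]
0.07 [2.66 6.55 6.09]
0.03 [0.7  6.04 2.64]
0 [-0.77  5.65  0.05]
[ 9.8 26.1 31.5]
[10.6 25.5 41.4]
[11.4 24.9 50.4]
```

>>> jog_arm --pt "0 -0.08 0" --pt "0 -0.08 0" --pt "0 -0.08 0" --turn '[0,0,0]' --grip '[1,1,1]'

```text
time_s: 23.35
position: [0.5917, -0.115, 0.1364]
tcp_rot: [[0.864, 0.112, -0.49], [0.055, -0.99, -0.128], [-0.5, 0.083, -0.862]]
force: [1.2, 1.5, 5.8]
opening: 0.232
grasp_force: 29.4
```

>>> jog_arm --pt "0 0 0" --pt "0 0 0" --pt "0 0 0" --pt "0.8 0.2 1.3" --pt "2.5 0.6 4.3" --pt "5 1.3 8.7" --pt "8 2 14" --pt "8 2 14" --pt "8 2 14" --turn '[0,0,0,0,0,0,0,0,0]' --grip '[0.5,0.5,0.5,0.5,0.5,0.5,0.5,0.5,0.5]'

```text
time_s: 24.48
position: [0.6712, -0.0945, 0.2762]
tcp_rot: [[0.864, 0.112, -0.491], [0.056, -0.99, -0.127], [-0.5, 0.083, -0.862]]
force: [-0.3, -0.3, -1.3]
opening: 0.507
grasp_force: 0.0
```

```bash
python3 st.py; python3 - <<'E'
from rig import *
from h import *
d={n:capture(n) for n in("wrist","scene")};pickle.dump(d,open("c2.pkl","wb"))
a=cv2.resize(d["wrist"]["color"][60:320,100:560],(690,390));b=cv2.resize(d["scene"]["color"][140:320,120:420],(350,210))
o=np.zeros((600,690,3),np.uint8);o[:390]=a;o[390:,:350]=b;cv2.imwrite("pics/b9.png",o)
E
```

```text
24.475 [-11.6  47.1  46.  -14.2 114.1  70.6] [0.6712, -0.0945, 0.2762] [[0.864, 0.112, -0.491], [0.056, -0.99, -0.127], [-0.5, 0.083, -0.862]] [-0.3 -0.3 -1.3] 0.5074440753437609
```

View pics/b9.png

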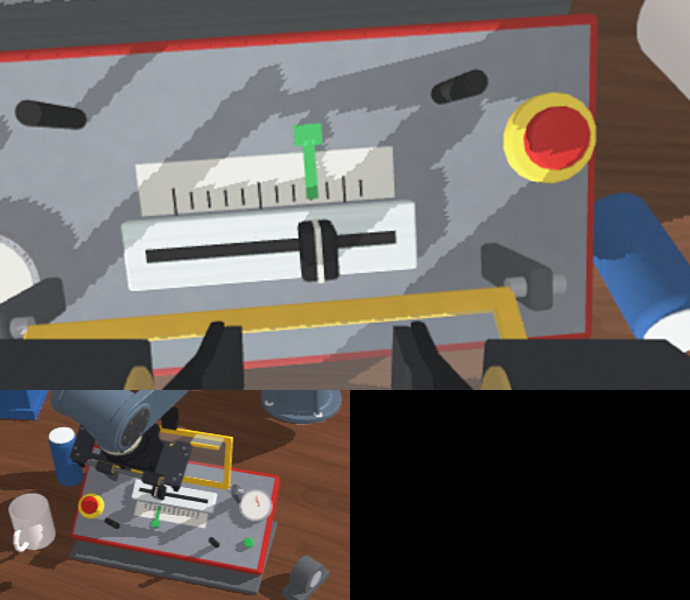

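Guard is open and the slider is free. In full-frame pixels the line runs from (310.7,208) to (314,248), and the pointer tip is at (308,191.3). I'll check the alignment.

```bash
sed -i 's/("mark",(306,248).*317,376),.0545)/("mark",(308,191.3),.001),("head",(305.5,143.5),.001),("a",(310.7,208),.0545),("b",(314,248),.0545)/' m2.py; python3 m2.py|grep -E "mark|head|^a|^b"
```

```text
mark [-7.2 25.9  1. ]
head [-48.7  26.7   1. ]
a [ 0.9 25.  54.5]
b [32.3 25.4 54.5]
```

```bash
python3 -c "
from rig import *
print(hand_in())"
```

```text
the job is handed in; nothing more can be done
None
```

The job is handed in at about 24.5 s: the guard stands open on its own and the slider measures within about 1 mm of the green pointer, with the stop button, oil can, mug and bearing block untouched, but near the end of the swing the tab slipped from the grip and the fingers pushed the guard onto its stop at about 55 N (tool force), so that last part was not as gentle as asked.

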